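Seat a lens barrel in the lamp's V-block and hold it pressed for clamping

ROBOT

A 6-joint arm with a two-finger parallel gripper is mounted at the origin on the work surface. World frame = base frame: x ahead of the robot, y to its left, z up, the work surface at z = 0. Lengths are in m, angles in rad, forces in N, time in s.
With the tool pointing down it reaches from about 0.35 to 0.975 m from the base axis. Payload 4.9 kg.
Tool frame: the origin (TCP) lies midway between the tips of the shut fingers; the grasp point (between the pads) lies 19 mm behind it; x points along the fingers, y is the direction in which the jaws open and shut, and the axes are right-handed (so a half turn about x gives the same grasp; the last joint's range is limited). The gripper opens to 85 mm and grips with 20 to 120 N. Pads are 22 mm wide; open, the fingers measure 114 mm over their backs; the gripper's body (76 mm by 85 mm) begins 54 mm behind the grasp point. The pads swing forward as they close: fully open they stand 13 mm farther back than shut.
Start: joints at [1.16, 0.053, 1.613, -0, 1.476, -0.119], TCP at [0.18, 0.599, 0.231] pointing down, gripper open.
Joint ranges: [-3.01, 3.01], [-1.01, 2.22], [0.06, 2.58], [-1.02, 4.17], [0.09, 2.62], [-3.14, 3.14]. Speed limits (rad/s): [2.57, 2.57, 3.14, 3.14, 3.14, 3.14].

INTERFACE

Orientations are given as a rotation vector (axis times angle).
In Python, from station import ctrl gives the robot as it stands.
- The arm moves only by the shell command python3 -m handwheel 'ROWS' [FORCE]. ROWS is JSON, a list of rows, each a list of 3 entries, a list of its own where there are three numbers: the finger opening in m, from 0 to 0.0854, then the shift along the tool's x, y, z in m, then the turn, a rotation vector about the tool's x, y, z in degrees. In form: [[claw, [dx, dy, dz], [ax, ay, az]], ...]. A call has 1 to 10 rows; each row shifts and turns the commanded pose from where the row before left it, along the tool's axes as they then stand; what a row does not reach is not made up. A row lasts 1/12 s, in which the tool goes at most 41.7 mm and 7.16 degrees, less where a joint would pass 70% of its speed; a pose out of reach is approached as far as the arm can. A call with a gripper value outside its range is refused whole. The fingers move at their own pace and stop on an object; FORCE is the grip in N (left out, the last holds). Time passes only in rows, so rows that do not move let the fingers close. It gives the time, the measured TCP pose, the force and the opening at its end, in the units of the state.
- ctrl.get_obs(): the state, without advancing time (a new reading comes with each control period).
- ctrl.get_image(name): name is "side" or "top"; returns the picture (480x640x3 uint8, red, green, blue); there is no depth.
- ctrl.camera_params(name): a dict with "vertical_fov" (degrees; the focal length in pixels is half the picture's height over the tangent of half this angle, whatever the lens; pixels are square), "cx", "cy" (the principal point, pixels), "rvec" (rotation vector, rad) and "tvec" (3), from world to camera coordinates, as OpenCV has them. Camera axes: x right, y down, z forward; pixel columns grow to the right and rows downward; lengths in m; the calibration is good to about 2 mm. A picture is of the moment at which its call begins. camera_params takes no time and is no camera call.
- ctrl.finish_job(): hands the job in, once; it reports no verdict.
Trained networks look in the newest picture that a camera, given by its name, has taken for a name from the list of things; names that differ only in an ending like _2 or _b are one class to them, and where a whole thing is asked for, a point or a joint stands for the part that bears it (a point fixed in the world has none). Each returns a list of dicts, best first, with "score" (0 to 1); they miss things now and then, are a little off and sometimes report something else, mostly with a low value. They report only what shows in the picture. A call takes as long as a camera call. They do not tell look-alikes from the thing itself.
- ctrl.look_for(thing, camera): "box" ([centre column, centre row, width, height] in pixels, round what is visible of it).
- ctrl.silhouettes(thing, camera): "mask" (480x640 bool, what is visible of it) and "box" ([centre column, centre row, width, height] in pixels, round what is visible of it).
- ctrl.tip_of(thing, camera): "centre" ([row, column] in pixels: a listed point, or the origin of a listed thing).
The state is a dict: "t": time; "q": joint angles; "dq": joint speeds; "effort": joint torques, N m; "tool_pos": TCP position; "tool_rot": TCP orientation; "contact_force": force on the tool from outside, world axes, zero at the start; "wrist_torque": the same for the moment, N m; "opening": finger opening in m.
Only numpy, scipy, OpenCV 4.12 (cv2) and the standard library are available. Lean on these libraries where they do the work, as an engineer would, in place of code of your own. Each camera call takes 0.05 s, during which the arm holds its last target.

TASK

Of the two lens barrels lying on the white rests, take the one whose bare-metal nose is slim enough to pass the hole in the lamp head's mounting plate, and seat it in the aluminium V-block: lying along the V on both sloping faces, nose in the hole, shoulder right up against the plate. Finish while still holding it there, pressed down firmly but without forcing it (about 15 N, so that the clamp could be fitted over it); do not let go. Leave the tools and small parts standing about where they are.

Things in the scene. Friction and masses are not known exactly. Their poses are not given: they have to be found in the camera images.
- barrel_slim: the lens barrel to be seated: black cylinder 30 mm in diameter and 90 mm long with a bare-metal nose 18 mm in diameter and 10 mm long on its +x end; 0.10 to 0.20 kg. Origin on the axis at the middle of the black cylinder, x along the axis towards the nose; the shoulder (where the nose begins) is at x = +45 mm. It starts lying level on a white rest, its axis 36 mm above the table
- nose_tip (a point): centre of the flat end of the slim nose, on the barrel's axis at x = +55 mm; 10 mm inside the hole when the barrel is home
- barrel_stout: the other lens barrel, which does not fit: the same in every way, but its nose is 27 mm in diameter. Same frame. It lies on the other rest
- rest_a: white plastic rest fixed on the table, 86 by 46 mm: two V-notched end pieces 30 mm high, 66 mm of free space between them save for a spine 20 mm wide and 8 mm high, so a barrel can be taken by its middle from above. Origin under the middle at table height, x along the V. A barrel lies with its origin 36 mm above this one, nose towards +x. Either rest may be nearer the robot
- rest_b: a second rest just like rest_a
- station: black perforated breadboard 300 by 250 by 12 mm, fixed on the table, carrying the V-block, the lamp head and, at one corner (x 155, y -85), a dimmer box 47 mm high (knob 61 mm). Origin at table height below the middle of the V-block, x along the V towards the lamp, z up; the board spans x -110 to +190 mm, y -125 to +125 mm
- v_seat (a point): where the origin of a rightly seated barrel comes to lie: on the V's axis, 60 mm above the table, axes parallel to the station's (x along the V towards the lamp plate, z up)
- vblock: the aluminium V-block: on a base 46 mm wide, its top 24 mm above the table, stand two saddles with a 90 degree V, each 10 mm thick along x and 46 mm wide, centred 38 mm either side of the middle, tops 54 mm above the table; between them 66 mm are free for fingers, down to the base. Origin and axes same as the station's
- plate_hole (a point): centre of the mouth of the round hole in the lamp's mounting plate, on the V's axis 45 mm beyond v_seat, 60 mm above the table. Hole 21.5 mm in diameter, 1 mm chamfer, 14 mm deep. The aluminium plate is square to the V, 60 mm wide, top 90 mm above the table; behind it is the finned lamp head, 57 mm in diameter, top 89 mm above the table
- v_left: the V-block's sloping face (on both saddles) on the station's +y side; origin same as the station's
- v_right: the V-block's sloping face (on both saddles) on the station's -y side; origin same as the station's
- clamp_bridge: bystander: loose aluminium clamp bridge 70 by 14 by 40 mm, standing on the breadboard on the +y side of the V-block, origin under its middle
- hex_driver: bystander: screwdriver 160 mm long with a black handle 26 mm thick, lying on the breadboard on the -y side of the V-block, origin under its middle
- objective: bystander: metal microscope objective 32 mm in diameter, 40 mm high, standing on the table, origin under its middle
- post: bystander: steel post 19 mm in diameter, 75 mm high, standing on the table, origin under its middle
- tube_ring: bystander: black ring 38 mm in diameter, 9 mm high, lying flat on the table, origin under its middle
- cleaner_bottle: bystander: white bottle 42 mm in diameter, 110 mm high, standing on the table, origin under its middle
- slide_box: bystander: grey slide box 80 by 32 by 32 mm on the table, origin under its middle
Things that resemble listed ones, but are neither listed nor needed, are in the scene too. What is shaped like the barrel_slim but blue is not meant.

How it is judged:
By the outcome, as a careful person would: the job done as asked, in the order asked, and still so for the second after the job is handed in, while the arm keeps its last pose, push and grip.
It also fails if it takes over 40 s, if anything falls off the work surface, if the arm or the gripper's body presses on something with over 40 N, if the wrist force passes 120 N, or if a joint passes its speed limit or range.

## Working session

There is one attempt and no reset: what is moved stays moved. The work goes in short steps, Python scripts to look and compute and a shell command to move; the robot and the scene stay as the last step left them, time stands still between calls to the robot, and variables do not carry over. Pictures are saved under pics/ and viewed, and the job is handed in when it is done.

```bash
ls; mkdir -p pics; python3 - <<'E'
from station import ctrl
import cv2
for n in ("side","top"):
    im=ctrl.get_image(n); cv2.imwrite(f"pics/{n}0.png",im[:,:,::-1]); print(n,ctrl.camera_params(n))
print(ctrl.get_obs())
E
```

```text
pics
side {'vertical_fov': 55.13056704644507, 'cx': 310.5682720886742, 'cy': 239.1310239088971, 'rvec': array([ 0.46857196, -2.5897359 ,  1.3995635 ]), 'tvec': array([0.4204358 , 0.26288794, 0.71517853])}
top {'vertical_fov': 48.724140798301576, 'cx': 316.24711065762625, 'cy': 237.39477400832436, 'rvec': array([ 2.11236502, -2.13676179,  0.16469295]), 'tvec': array([-0.19239485,  0.53733149,  1.2055751 ])}
{'t': 0.1, 'q': array([ 1.15999415e+00,  5.32890664e-02,  1.61417845e+00, -1.34348265e-06,
        1.47597877e+00, -1.19022074e-01]), 'dq': array([-0.00143876, -0.00105025, -0.00415783, -0.00091141,  0.00100029,
       -0.00150769]), 'effort': array([ 1.19692227e-04, -3.94906461e+01, -3.71363926e+01, -5.77649757e-05,
        3.96544041e-03,  2.52710851e-05]), 'tool_pos': array([0.17957113, 0.59805593, 0.23017405]), 'tool_rot': array([ 0.22762218,  1.55912084, -0.23044121]), 'contact_force': array([ 0.15125751,  0.55439676, -0.02813862]), 'wrist_torque': array([ 0.03248336, -0.016743  , -0.00573915]), 'opening': 0.08507370899222248}
```

View pics/side0.png

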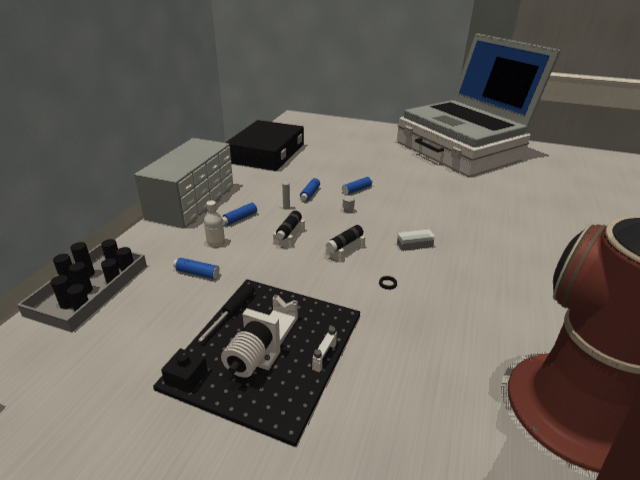

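View pics/top0.png

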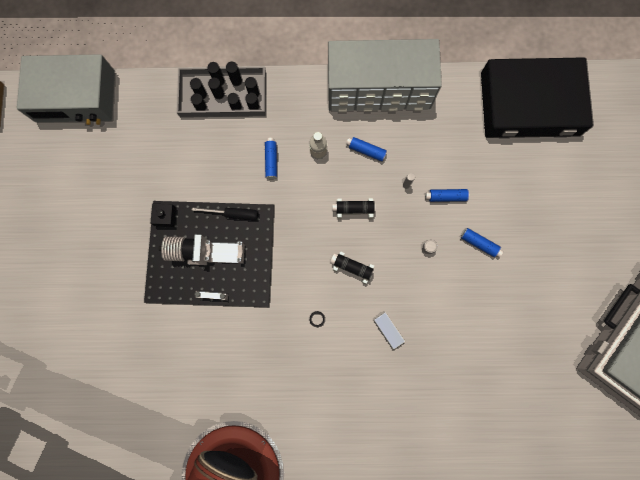

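```bash
cat > h.py <<'E'
import numpy as np,cv2
from station import ctrl
def cam(n):
    p=ctrl.camera_params(n); f=240/np.tan(np.radians(p['vertical_fov'])/2)
    K=np.array([[f,0,p['cx']],[0,f,p['cy']],[0,0,1.]])
    R=cv2.Rodrigues(p['rvec'])[0]; return K,R,np.array(p['tvec'])
def proj(n,P):
    K,R,t=cam(n); q=(np.atleast_2d(P)@R.T+t)@K.T; return q[:,:2]/q[:,2:]
def ray(n,uv,z):
    K,R,t=cam(n); uv=np.atleast_2d(uv).astype(float)
    d=np.linalg.solve(K,np.c_[uv,np.ones(len(uv))].T).T@R; c=-R.T@t
    s=(z-c[2])/d[:,2]; return c+s[:,None]*d
E
python3 - <<'E'
from h import *
np.set_printoptions(precision=4,suppress=True)
for n in("side","top"):
    K,R,t=cam(n); print(n,-R.T@t,proj(n,[[0,0,0],[.18,.6,.23],[.5,0,0],[.5,.3,0],[.5,-.3,0]]))
s=cv2.imread("pics/side0.png");t=cv2.imread("pics/top0.png")
cv2.imwrite("pics/s1.png",cv2.resize(s[190:270,250:400],None,fx=5,fy=5,interpolation=cv2.INTER_CUBIC))
cv2.imwrite("pics/t1.png",cv2.resize(t[180:300,300:420],None,fx=5,fy=5,interpolation=cv2.INTER_CUBIC))
cv2.imwrite("pics/t2.png",cv2.resize(t[195:315,140:285],None,fx=5,fy=5,interpolation=cv2.INTER_CUBIC))
cv2.imwrite("pics/s2.png",cv2.resize(s[270:450,150:370],None,fx=3.4,fy=3.3,interpolation=cv2.INTER_CUBIC))
E
```

```text
side [0.2416 0.5726 0.6092] [[ 580.8474  408.1298]
 [ 433.9984 1171.8884]
 [ 284.5488  327.4229]
 [ 197.9026  474.4844]
 [ 333.8604  243.7281]]
top [ 0.3223 -0.2177  1.2759] [[231.6642 473.6229]
 [-98.9202 408.3031]
 [235.19   255.7331]
 [112.7492 257.2387]
 [358.5057 254.2168]]
```

View pics/s1.png

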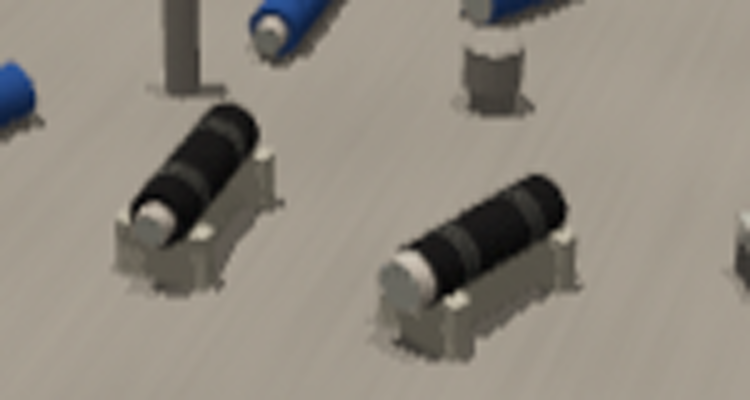

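View pics/t1.png

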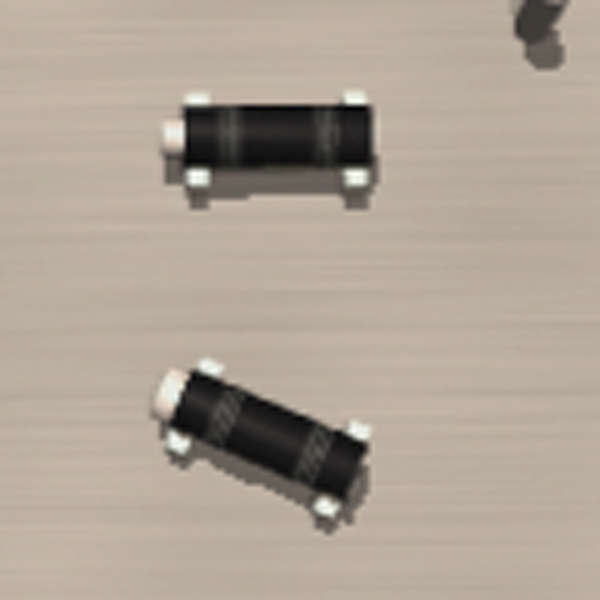

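View pics/t2.png

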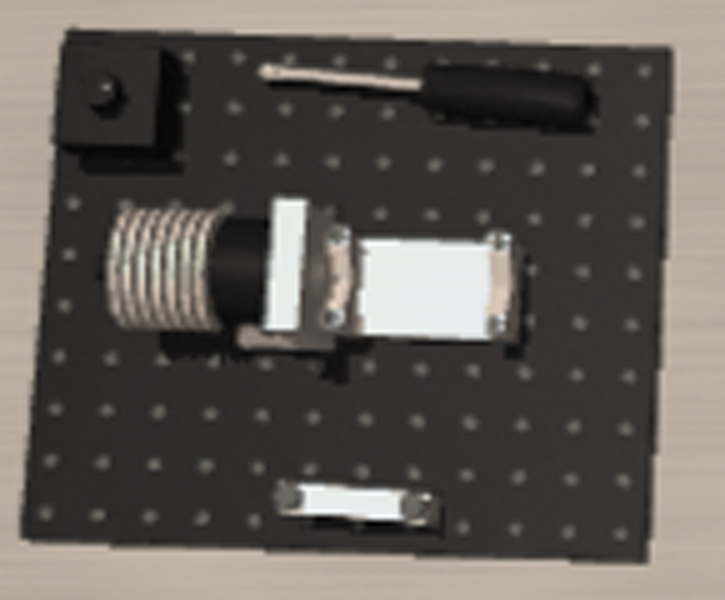

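View pics/s2.png

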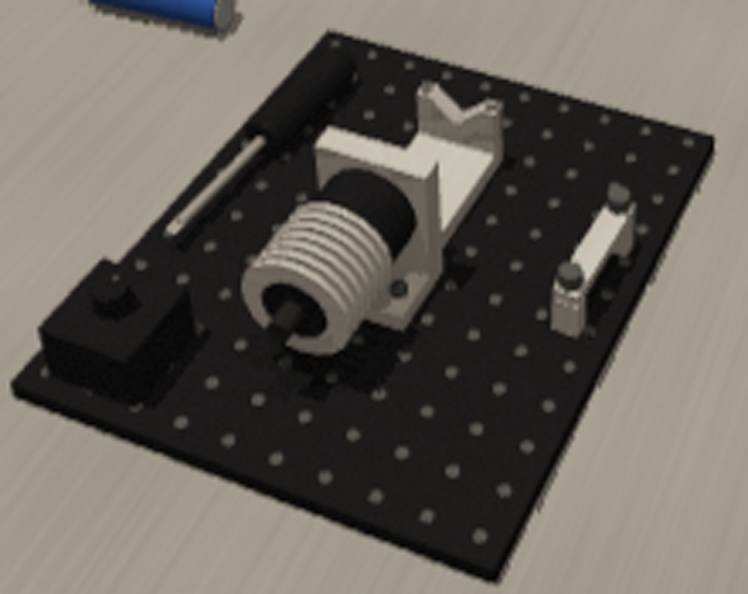

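```bash
python3 - <<'E'
from h import *
for cam_ in ("top","side"):
  for th in ("nose_tip","barrel_slim","barrel_stout","rest_a","v_seat","plate_hole","station","vblock"):
    try: print(cam_,th,[(round(float(d['score']),2),np.round(d['centre'],1)[::-1].tolist()) for d in ctrl.tip_of(th,cam_)][:5])
    except Exception as e: print(th,e)
print(ctrl.get_obs()['t'])
E
```

```text
top nose_tip [(0.95, [423.4, 196.2]), (0.88, [328.4, 205.2]), (0.84, [268.4, 136.2]), (0.8, [349.2, 139.5]), (0.55, [503.9, 250.5])]
top barrel_slim [(0.97, [447.8, 192.7]), (0.9, [357.0, 205.5]), (0.81, [271.7, 158.3]), (0.72, [478.6, 243.4]), (0.3, [406.4, 188.0])]
top barrel_stout [(0.68, [354.3, 265.0]), (0.5, [425.6, 251.2])]
top rest_a [(0.57, [350.8, 265.5]), (0.4, [355.2, 212.8])]
top v_seat [(0.83, [222.6, 248.9]), (0.7, [204.7, 248.8]), (0.55, [353.5, 270.2])]
top plate_hole [(0.74, [205.6, 249.5])]
top station [(0.64, [226.6, 250.7])]
top vblock [(0.89, [228.7, 251.2]), (0.72, [351.8, 268.6]), (0.56, [426.5, 248.0])]
side nose_tip [(0.96, [220.8, 221.2]), (0.67, [368.2, 180.4]), (0.66, [279.3, 237.5]), (0.57, [176.7, 263.1])]
side barrel_slim [(0.85, [198.7, 269.6]), (0.83, [360.6, 188.3]), (0.75, [311.1, 187.9]), (0.69, [291.7, 222.9]), (0.66, [240.1, 213.2])]
side barrel_stout [(0.66, [346.8, 236.1])]
side rest_a [(0.62, [347.4, 246.7]), (0.61, [286.6, 236.7]), (0.49, [325.3, 354.5])]
side v_seat [(0.71, [277.7, 308.7])]
side plate_hole [(0.75, [261.4, 325.8]), (0.69, [346.9, 239.4]), (0.58, [344.9, 207.2])]
side station [(0.95, [277.6, 334.5])]
side vblock [(0.62, [274.5, 332.0]), (0.51, [286.0, 206.6])]
0.9
```

```bash
cat > fit.py <<'E'
from h import *
from scipy.optimize import least_squares
def mask_dark(n,im,thr,seed,roi):
    g=im.max(axis=2) if im.ndim==3 else im
    m=(g<thr).astype(np.uint8); r=np.zeros_like(m); x0,y0,x1,y1=roi; r[y0:y1,x0:x1]=m[y0:y1,x0:x1]
    r=cv2.morphologyEx(r,cv2.MORPH_CLOSE,np.ones((3,3)))
    k,lab=cv2.connectedComponents(r); 
    return (lab==lab[seed[1],seed[0]]).astype(np.uint8)
def hullpts(n,P):
    return cv2.convexHull(proj(n,P).astype(np.float32))
def place(p,P): # p x,y,yaw ; P local
    c,s=np.cos(p[2]),np.sin(p[2]); P=np.asarray(P)
    return np.c_[p[0]+c*P[:,0]-s*P[:,1],p[1]+s*P[:,0]+c*P[:,1],P[:,2]]
def fit(p0,P,obs,fs=.4):
    def res(p):
        out=[]
        for n,pts in obs:
            h=hullpts(n,place(p,P)); out+= [cv2.pointPolygonTest(h,(float(a),float(b)),True) for a,b in pts]
        return np.array(out)
    r=least_squares(res,p0,loss='soft_l1',f_scale=fs,x_scale=[.01,.01,.03],diff_step=1e-4)
    return r.x,np.median(np.abs(res(r.x))),res(r.x)
# edge points: subpixel contour of grey level at threshold
def contour_sub(n,im,thr,seed,roi):
    g=cv2.cvtColor(im,cv2.COLOR_BGR2GRAY); x0,y0,x1,y1=roi; S=8
    big=cv2.resize(g[y0:y1,x0:x1],None,fx=S,fy=S,interpolation=cv2.INTER_LINEAR)
    m=(big<thr).astype(np.uint8); m=cv2.morphologyEx(m,cv2.MORPH_CLOSE,np.ones((13,13)))
    k,lab=cv2.connectedComponents(m); l=lab[int((seed[1]-y0+.5)*S),int((seed[0]-x0+.5)*S)]
    assert l>0
    c=max(cv2.findContours((lab==l).astype(np.uint8),cv2.RETR_EXTERNAL,cv2.CHAIN_APPROX_NONE)[0],key=len)[:,0]
    c=c[::S//2]
    return (c+.5)/S-.5+np.array([x0,y0])
box=np.array([[x,y,z] for x in(-.11,.19) for y in(-.125,.125) for z in(0,.012)])
a=np.linspace(0,2*np.pi,40)
cyl=np.vstack([np.c_[np.full(40,x),.015*np.cos(a),.036+.015*np.sin(a)] for x in(-.045,.045)])
E
cat > run1.py <<'E'
from fit import *
np.set_printoptions(precision=4,suppress=True)
s=cv2.imread("pics/side0.png");t=cv2.imread("pics/top0.png")
for thr in (80,95):
    o=[("top",contour_sub("top",t,thr,(240,285),(130,190,290,320))),("side",contour_sub("side",s,thr,(300,400),(145,265,380,450)))]
    for sel in (o,o[:1],o[1:]):
        print("board",thr,fit([.5,.02,1.57],box,sel)[:2])
for thr in (55,70):
    o=[("top",contour_sub("top",t,thr,(354,207),(325,190,390,225))),("side",contour_sub("side",s,thr,(290,226),(265,200,315,250)))]
    for sel in (o,o[:1],o[1:]):
        print("barrel",thr,fit([.62,-.31,1.57],cyl,sel)[:2])
E
python3 run1.py
```

```text
board 80 (array([0.506 , 0.0208, 1.5226]), np.float64(0.528789255077849))
board 80 (array([0.5049, 0.0206, 1.5267]), np.float64(0.3236754517872493))
board 80 (array([0.507 , 0.0208, 1.5221]), np.float64(0.3508602921642274))
board 95 (array([0.5059, 0.0209, 1.523 ]), np.float64(0.4300746184233512))
board 95 (array([0.5048, 0.0204, 1.5262]), np.float64(0.1509107341218992))
board 95 (array([0.5066, 0.0211, 1.5225]), np.float64(0.2602866622897542))
barrel 55 (array([ 0.6094, -0.2906,  1.5695]), np.float64(0.5101691945850747))
barrel 55 (array([ 0.6092, -0.2913,  1.5698]), np.float64(0.3178575431294645))
barrel 55 (array([ 0.6101, -0.2868,  1.5724]), np.float64(0.5491061292117276))
barrel 70 (array([ 0.6093, -0.2907,  1.566 ]), np.float64(0.34241883147578295))
barrel 70 (array([ 0.6089, -0.2911,  1.567 ]), np.float64(0.1846073866097568))
barrel 70 (array([ 0.6102, -0.2888,  1.5742]), np.float64(0.353266618061606))
```

```bash
cat >> h.py <<'E'
from scipy.spatial.transform import Rotation as Rn
np.set_printoptions(precision=4,suppress=True)
def down(yaw):  # tool x down; tool y = horizontal at angle yaw
    x=np.array([0,0,-1.]);y=np.array([np.cos(yaw),np.sin(yaw),0]);return np.c_[x,y,np.cross(x,y)]
def to(P,R):
    o=ctrl.get_obs(); R0=Rn.from_rotvec(o['tool_rot']).as_matrix()
    print("pos",o['tool_pos'],"t",o['t'],"F",o['contact_force'],"T",o['wrist_torque'],"open",o['opening'],"q",o['q'])
    print("tool-axes shift mm",R0.T@(np.asarray(P)-o['tool_pos'])*1e3,"turn deg",np.degrees(Rn.from_matrix(R0.T@R).as_rotvec()))
E
python3 - <<'E'
from h import *
o=ctrl.get_obs();R=Rn.from_rotvec(o['tool_rot']).as_matrix();print(R, np.degrees(np.arctan2(R[1,1],R[0,1])))
for yaw in(1.568-np.pi/2,1.568+np.pi/2): to([.6093,-.2907,.12],down(yaw))
E
```

```text
[[ 0.      0.2877  0.9577]
 [ 0.      0.9577 -0.2877]
 [-1.      0.      0.    ]] 73.28094087083936
pos [0.1798 0.5986 0.2313] t 0.9 F [-0.6193 -0.0299 -0.0754] T [ 0.0146 -0.0158  0.0227] open 0.08536902601965211 q [ 1.16    0.0527  1.6129 -0.      1.476  -0.119 ]
tool-axes shift mm [ 111.3274 -728.1266  667.1876] turn deg [73.4412 -0.0005 -0.0033]
pos [0.1798 0.5986 0.2313] t 0.9 F [-0.6193 -0.0299 -0.0754] T [ 0.0146 -0.0158  0.0227] open 0.08536902601965211 q [ 1.16    0.0527  1.6129 -0.      1.476  -0.119 ]
tool-axes shift mm [ 111.3274 -728.1266  667.1876] turn deg [-106.5588    0.0035   -0.0006]
```

```bash
python3 -m handwheel '[[0.085,[0,-29.1e-3,26.7e-3],[0,0,0]],[0.085,[0,-0.0291,0.0267],[0,0,0]],[0.085,[0,-0.0291,0.0267],[0,0,0]],[0.085,[0,-0.0291,0.0267],[0,0,0]],[0.085,[0,-0.0291,0.0267],[0,0,0]],[0.085,[0,-0.0291,0.0267],[0,0,0]],[0.085,[0,-0.0291,0.0267],[0,0,0]],[0.085,[0,-0.0291,0.0267],[0,0,0]],[0.085,[0,-0.0291,0.0267],[0,0,0]],[0.085,[0,-0.0291,0.0267],[0,0,0]]]' 60
python3 -m handwheel '[[0.085,[0,-0.0291,0.0267],[0,0,0]],[0.085,[0,-0.0291,0.0267],[0,0,0]],[0.085,[0,-0.0291,0.0267],[0,0,0]],[0.085,[0,-0.0291,0.0267],[0,0,0]],[0.085,[0,-0.0291,0.0267],[0,0,0]],[0.085,[0,-0.0291,0.0267],[0,0,0]],[0.085,[0,-0.0291,0.0267],[0,0,0]],[0.085,[0,-0.0291,0.0267],[0,0,0]],[0.085,[0,-0.0291,0.0267],[0,0,0]],[0.085,[0,-0.0291,0.0267],[0,0,0]]]'
```

```text
t: 1.73
tool_pos: [0.3522, 0.2414, 0.2316]
tool_rot: [0.229, 1.558, -0.228]
contact_force: [1.2, -0.5, 0.6]
opening: 0.0847
t: 2.57
tool_pos: [0.5243, -0.1146, 0.2315]
tool_rot: [0.229, 1.558, -0.229]
contact_force: [0.2, 0.6, -0.4]
opening: 0.0854
```

```bash
python3 -m handwheel '[[0.085,[0,-0.0291,0.0267],[0,0,0]],[0.085,[0,-0.0291,0.0267],[0,0,0]],[0.085,[0,-0.0291,0.0267],[0,0,0]],[0.085,[0,-0.0291,0.0267],[0,0,0]],[0.085,[0,-0.0291,0.0267],[0,0,0]],[0.085,[0,0,0],[6.7,0,0]],[0.085,[0,0,0],[6.7,0,0]],[0.085,[0,0,0],[6.7,0,0]],[0.085,[0,0,0],[6.7,0,0]],[0.085,[0,0,0],[6.7,0,0]]]'
python3 -m handwheel '[[0.085,[0,0,0],[6.7,0,0]],[0.085,[0,0,0],[6.7,0,0]],[0.085,[0,0,0],[6.7,0,0]],[0.085,[0,0,0],[6.7,0,0]],[0.085,[0,0,0],[6.7,0,0]],[0.085,[0,0,0],[6.4,0,0]],[0.085,[0,0,0],[0,0,0]],[0.085,[0,0,0],[0,0,0]]]'
python3 - <<'E'
from h import *
to([.6093,-.2907,.12],down(1.568-np.pi/2))
for n in("side","top"): cv2.imwrite(f"pics/{n}2.png",ctrl.get_image(n)[:,:,::-1])
E
```

```text
t: 3.4
tool_pos: [0.6098, -0.2904, 0.2311]
tool_rot: [0.689, 1.459, -0.689]
contact_force: [-0.4, 0.2, 1.0]
opening: 0.0848
t: 4.07
tool_pos: [0.6098, -0.2902, 0.2313]
tool_rot: [1.209, 1.21, -1.209]
contact_force: [1.2, -0.2, 0.5]
opening: 0.0851
pos [ 0.6098 -0.2902  0.2313] t 4.0667 F [ 1.1579 -0.1542  0.4816] T [-0.0432  0.0278 -0.061 ] open 0.08506481767821558 q [-0.5543  0.1692  1.4873 -0.      1.4851 -0.5551]
tool-axes shift mm [111.2905  -0.5011   0.4647] turn deg [0.2047 0.0004 0.0005]
```

View pics/side2.png

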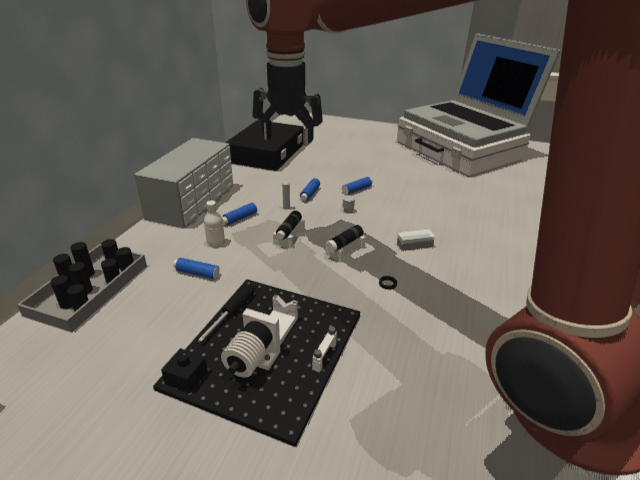

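View pics/top2.png

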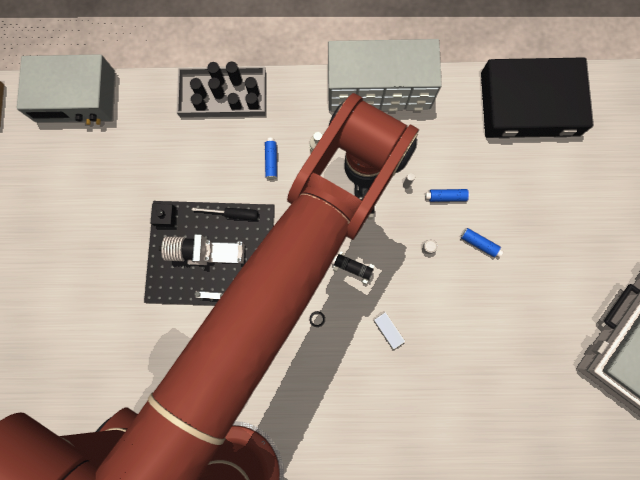

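```bash
python3 -m handwheel '[[0.085,[0.036,-0.0005,0.0005],[0.2,0,0]],[0.085,[0.036,0,0],[0,0,0]],[0.085,[0.036,0,0],[0,0,0]],[0.085,[0.036,0,0],[0,0,0]],[0.085,[0.030,0,0],[0,0,0]],[0.085,[0.022,0,0],[0,0,0]],[0.085,[0.020,0,0],[0,0,0]],[0.085,[0,0,0],[0,0,0]]]'
python3 - <<'E'
from h import *
to([.6093,-.2907,.015],down(1.568-np.pi/2))
for n in("side",): cv2.imwrite(f"pics/{n}3.png",cv2.resize(ctrl.get_image(n)[150:290,230:400,::-1],None,fx=4.5,fy=4.2,interpolation=2))
E
```

```text
t: 4.83
tool_pos: [0.6058, -0.2886, 0.0095]
tool_rot: [1.212, 1.217, -1.216]
contact_force: [-0.2, 0.9, -0.6]
opening: 0.0848
pos [ 0.6058 -0.2886  0.0095] t 4.8333 F [-0.1988  0.8951 -0.6465] T [-0.0273  0.0331  0.0417] open 0.0847950691943527 q [-0.5554  0.379   1.6295 -0.      1.1428 -0.5512]
tool-axes shift mm [-5.5643  3.4665  2.0498] turn deg [-0.0781 -0.2889  0.4717]
```

View pics/side3.png

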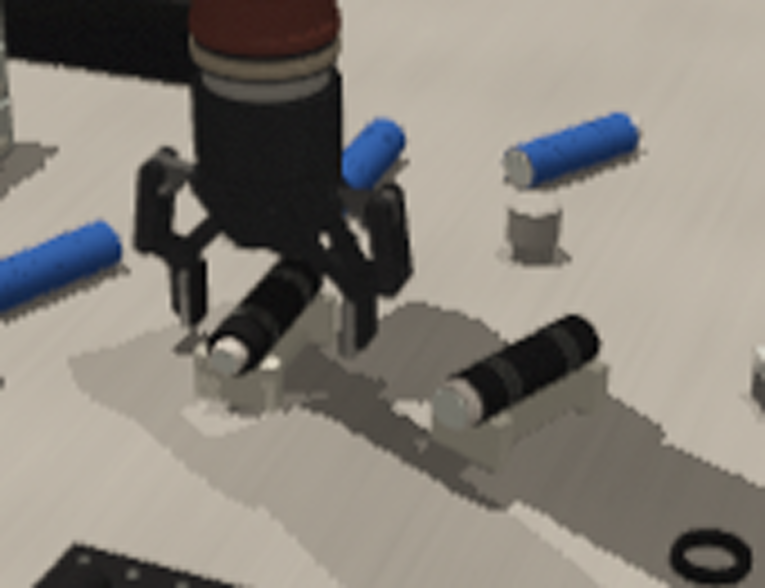

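```bash
python3 -m handwheel '[[0.085,[0,0,0],[0,0,0]],[0.085,[0,0,0],[0,0,0]]]'
python3 - <<'E'
from h import *
to([.6093,-.2907,.015],down(1.568-np.pi/2))
E
```

```text
t: 5.05
tool_pos: [0.6107, -0.2916, 0.0178]
tool_rot: [1.213, 1.203, -1.212]
contact_force: [-0.1, -0.0, -0.3]
opening: 0.0849
pos [ 0.6107 -0.2916  0.0178] t 5.05 F [-0.1025 -0.0061 -0.321 ] T [-0.0499  0.0057 -0.0264] open 0.08488981868989648 q [-0.5553  0.3721  1.6224  0.      1.1434 -0.5502]
tool-axes shift mm [ 2.7449 -1.4587 -0.8917] turn deg [-0.1313  0.1125 -0.1837]
```

```bash
python3 -m handwheel '[[0.085,[0,0,0],[0,0,0]],[0.085,[0,0,0],[0,0,0]],[0.085,[0,0,0],[0,0,0]]]'
python3 - <<'E'
from h import *
to([.6093,-.2907,.015],down(1.568-np.pi/2))
E
```

```text
t: 5.3
tool_pos: [0.61, -0.2912, 0.0168]
tool_rot: [1.213, 1.204, -1.212]
contact_force: [0.1, 1.3, -0.0]
opening: 0.0849
pos [ 0.61   -0.2912  0.0168] t 5.3 F [ 0.0874  1.3117 -0.0152] T [ 0.0136 -0.0466 -0.0053] open 0.08490261359139906 q [-0.5553  0.3725  1.6237 -0.      1.1432 -0.5499]
tool-axes shift mm [ 1.7823 -0.7364 -0.4642] turn deg [-0.1494  0.0682 -0.1081]
```

```bash
python3 -m handwheel '[[0.02,[0.001,-0.0005,0],[0,0,0]],[0.02,[0,0,0],[0,0,0]],[0.02,[0,0,0],[0,0,0]],[0.02,[0,0,0],[0,0,0]],[0.02,[0,0,0],[0,0,0]],[0.02,[0,0,0],[0,0,0]]]' 60
python3 - <<'E'
from h import *
to([.6093,-.2907,.015],down(1.568-np.pi/2))
E
```

```text
t: 5.8
tool_pos: [0.6101, -0.291, 0.0151]
tool_rot: [1.214, 1.204, -1.212]
contact_force: [3.5, -0.2, 0.4]
opening: 0.0286
pos [ 0.6101 -0.291   0.0151] t 5.8 F [ 3.4648 -0.1763  0.3583] T [ 0.007  -0.553  -0.0353] open 0.028574789868020978 q [-0.5554  0.3742  1.6248  0.001   1.1395 -0.55  ]
tool-axes shift mm [ 0.0693 -0.8123 -0.2553] turn deg [-0.1732  0.0477 -0.1784]
```

```bash
python3 -m handwheel '[[0.02,[-0.005,0,0],[0,0,0]],[0.02,[-0.012,0,0],[0,0,0]],[0.02,[-0.022,0,0],[0,0,0]],[0.02,[-0.03,0,0],[0,0,0]],[0.02,[-0.03,0,0],[0,0,0]],[0.02,[-0.026,0,0],[0,0,0]],[0.02,[-0.016,0,0],[0,0,0]],[0.02,[-0.008,0,0],[0,0,0]],[0.02,[0,0,0],[0,0,0]],[0.02,[0,0,0],[0,0,0]]]' 60
python3 - <<'E'
from h import *
S=np.array([.5055,.0208]);y=1.5235
T=S+ -.022*np.array([np.cos(y),np.sin(y)])
to([*T,.164],down(y-np.pi/2))
for n in("side","top"): cv2.imwrite(f"pics/{n}4.png",ctrl.get_image(n)[:,:,::-1])
E
```

```text
t: 6.63
tool_pos: [0.6083, -0.2905, 0.1628]
tool_rot: [1.213, 1.208, -1.214]
contact_force: [0.4, -0.5, -2.7]
opening: 0.0289
pos [ 0.6083 -0.2905  0.1628] t 6.6333 F [ 0.3971 -0.4723 -2.7197] T [-0.0205  0.0081  0.0328] open 0.028906493706786482 q [-0.5558  0.214   1.5522 -0.0002  1.3763 -0.5501]
tool-axes shift mm [  -0.9591 -105.4304 -288.7249] turn deg [ 2.388  -0.0214  0.0555]
```

View pics/side4.png

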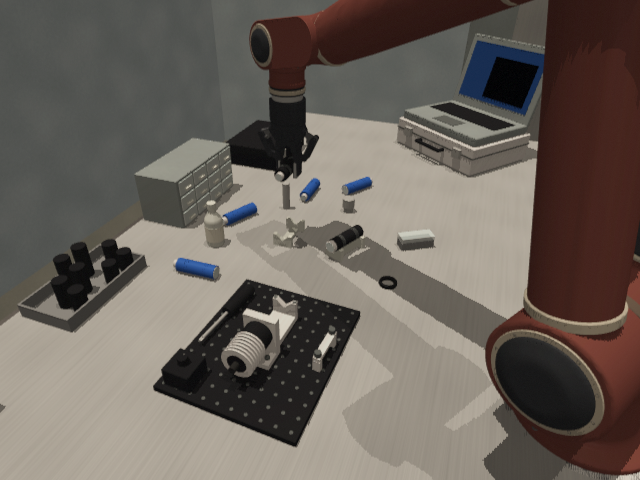

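```bash
python3 -m handwheel '[[0.02,[0,-0.0021,-0.0058],[0,0,0]],[0.02,[0,-0.0053,-0.0144],[0,0,0]],[0.02,[0,-0.0084,-0.0231],[0,0,0]],[0.02,[0,-0.0105,-0.0289],[0,0,0]],[0.02,[0,-0.0105,-0.0289],[0,0,0]],[0.02,[0,-0.0105,-0.0289],[0,0,0]],[0.02,[0,-0.0105,-0.0289],[0,0,0]],[0.02,[0,-0.0105,-0.0289],[0,0,0]],[0.02,[0,-0.0105,-0.0289],[0,0,0]],[0.02,[0,-0.0105,-0.0289],[0,0,0]]]'
python3 -m handwheel '[[0.02,[0,-0.0074,-0.0202],[0,0,0]],[0.02,[0,-0.0053,-0.0144],[0,0,0]],[0.02,[0,-0.0032,-0.0087],[0,0,0]],[0.02,[0,0,0],[1.2,0,0]],[0.02,[0,0,0],[1.2,0,0]],[0.02,[0,0,0],[0,0,0]],[0.02,[0,0,0],[0,0,0]]]'
python3 - <<'E'
from h import *
S=np.array([.5055,.0208]);y=1.5235
T=S+ -.022*np.array([np.cos(y),np.sin(y)])
to([*T,.060],down(y-np.pi/2))
for n in("side","top"): cv2.imwrite(f"pics/{n}5.png",ctrl.get_image(n)[:,:,::-1])
E
```

```text
t: 7.57
tool_pos: [0.5191, -0.0428, 0.1618]
tool_rot: [1.213, 1.209, -1.215]
contact_force: [0.8, -0.6, -2.0]
opening: 0.0284
t: 8.15
tool_pos: [0.5054, -0.0021, 0.1632]
tool_rot: [1.245, 1.186, -1.245]
contact_force: [0.0, 1.1, -2.0]
opening: 0.0285
pos [ 0.5054 -0.0021  0.1632] t 8.15 F [ 0.0304  1.1343 -2.0141] T [-0.0455  0.0202 -0.0499] open 0.028451278814436765 q [-0.1513 -0.1861  1.9559 -0.0003  1.372  -0.1025]
tool-axes shift mm [103.1625  -1.002   -0.8878] turn deg [-0.0833  0.0155  0.0135]
```

View pics/side5.png

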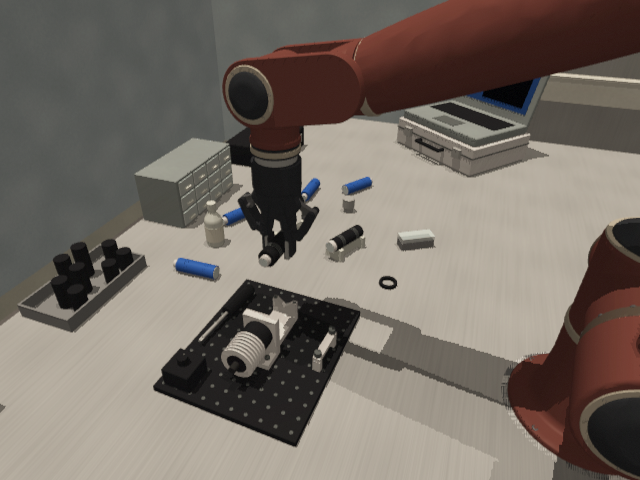

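View pics/top5.png

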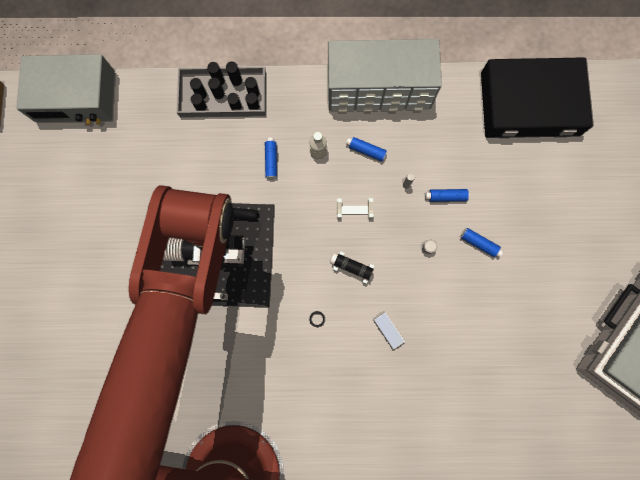

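```bash
python3 -m handwheel '[[0.02,[0.006,0,0],[0,0,0]],[0.02,[0.014,-0.0005,0],[0,0,0]],[0.02,[0.022,0,0],[0,0,0]],[0.02,[0.025,0,0],[0,0,0]],[0.02,[0.022,0,0],[0,0,0]],[0.02,[0.015,0,0],[0,0,0]],[0.02,[0.008,0,0],[0,0,0]],[0.02,[0.004,0,0],[0,0,0]],[0.02,[0,0,0],[0,0,0]],[0.02,[0,0,0],[0,0,0]]]'
python3 - <<'E'
from h import *
S=np.array([.5055,.0208]);y=1.5235
T=S+ -.022*np.array([np.cos(y),np.sin(y)])
to([*T,.039],down(y-np.pi/2))
im=ctrl.get_image("side"); cv2.imwrite(f"pics/side6.png",cv2.resize(im[240:400,190:370,::-1],None,fx=4.4,fy=3.7,interpolation=2))
E
```

```text
t: 9.08
tool_pos: [0.5045, -0.0002, 0.0466]
tool_rot: [1.246, 1.189, -1.244]
contact_force: [2.0, 5.1, -5.3]
opening: 0.028
pos [ 0.5045 -0.0002  0.0466] t 9.0833 F [ 2.0418  5.0822 -5.3229] T [ 0.901  -0.2693  0.0317] open 0.028042096818405717 q [-0.1494 -0.041   2.0355  0.0029  1.1481 -0.1026]
tool-axes shift mm [7.5831 0.0276 1.0142] turn deg [-0.0427 -0.1546  0.0382]
```

View pics/side6.png

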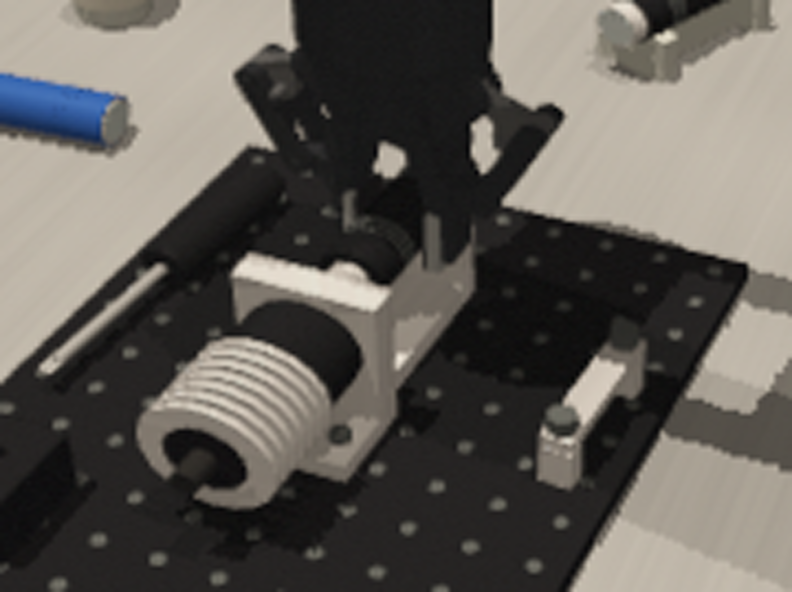

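```bash
python3 -m handwheel '[[0.02,[0,0,0],[0,0,0]],[0.02,[0,0,0],[0,0,0]]]'
python3 - <<'E'
from h import *
S=np.array([.5055,.0208]);y=1.5235
T=S+ -.022*np.array([np.cos(y),np.sin(y)])
to([*T,.039],down(y-np.pi/2))
E
```

```text
t: 9.3
tool_pos: [0.5044, -0.0002, 0.0467]
tool_rot: [1.246, 1.188, -1.244]
contact_force: [1.5, 5.2, -5.2]
opening: 0.0285
pos [ 0.5044 -0.0002  0.0467] t 9.3 F [ 1.4733  5.2425 -5.1956] T [ 0.8762 -0.1866  0.0499] open 0.028531939497047666 q [-0.1494 -0.0415  2.0356  0.0028  1.1482 -0.1026]
tool-axes shift mm [7.7165 0.0681 1.0255] turn deg [-0.0369 -0.1473  0.027 ]
```

```bash
python3 -m handwheel '[[0.02,[0,0,-0.003],[0,0,0]],[0.02,[0,0,-0.003],[0,0,0]],[0.02,[0,0,0],[0,0,0]],[0.02,[0,0,0],[0,0,0]],[0.02,[0,0,0],[0,0,0]]]'
python3 - <<'E'
from h import *
S=np.array([.5055,.0208]);y=1.5235
T=S+ -.015*np.array([np.cos(y),np.sin(y)])
to([*T,.039],down(y-np.pi/2))
E
```

```text
t: 9.72
tool_pos: [0.5053, 0.0046, 0.0477]
tool_rot: [1.244, 1.186, -1.244]
contact_force: [0.4, 0.3, -1.6]
opening: 0.0286
pos [0.5053 0.0046 0.0477] t 9.7167 F [ 0.4473  0.3146 -1.6309] T [ 0.0004 -0.0366  0.0125] open 0.028594645439647178 q [-0.1381 -0.0416  2.0339 -0.0004  1.1486 -0.0905]
tool-axes shift mm [ 8.6773 -0.5641 -1.1893] turn deg [-0.0037  0.0248 -0.0394]
```

```bash
python3 -m handwheel '[[0.02,[0.0015,-0.0005,0],[0,0,0]],[0.02,[0.0015,0,0],[0,0,0]],[0.02,[0.0015,0,0],[0,0,0]],[0.02,[0.001,0,0],[0,0,0]],[0.02,[0,0,0],[0,0,0]],[0.02,[0,0,0],[0,0,0]]]'
python3 -m handwheel '[[0.02,[0.001,0,0],[0,0,0]],[0.02,[0,0,0],[0,0,0]],[0.02,[0,0,0],[0,0,0]]]'
python3 -m handwheel '[[0.02,[0.001,0,0],[0,0,0]],[0.02,[0,0,0],[0,0,0]],[0.02,[0,0,0],[0,0,0]]]'
```

```text
t: 10.22
tool_pos: [0.5043, 0.0048, 0.0416]
tool_rot: [1.244, 1.187, -1.244]
contact_force: [0.1, -0.4, -1.6]
opening: 0.0284
t: 10.47
tool_pos: [0.5044, 0.0048, 0.0408]
tool_rot: [1.244, 1.186, -1.244]
contact_force: [0.5, 0.1, -1.2]
opening: 0.0281
t: 10.72
tool_pos: [0.5045, 0.0048, 0.0398]
tool_rot: [1.244, 1.186, -1.244]
contact_force: [0.8, 0.6, -1.4]
opening: 0.0284
```

```bash
python3 -m handwheel '[[0.02,[0.001,0,0],[0,0,0]],[0.02,[0,0,0],[0,0,0]],[0.02,[0,0,0],[0,0,0]]]'
python3 - <<'E'
from h import *
to([.5,0.005,.039],down(1.5235-np.pi/2))
im=ctrl.get_image("side"); cv2.imwrite(f"pics/side7.png",cv2.resize(im[270:370,220:330,::-1],None,fx=6.5,fy=5.6,interpolation=2))
E
```

```text
t: 10.97
tool_pos: [0.505, 0.0047, 0.0392]
tool_rot: [1.244, 1.185, -1.243]
contact_force: [1.7, -0.1, -0.6]
opening: 0.0285
pos [0.505  0.0047 0.0392] t 10.9667 F [ 1.6577 -0.0517 -0.572 ] T [-0.0789 -0.1448  0.0408] open 0.02846628849482216 q [-0.1381 -0.0291  2.0382 -0.      1.1313 -0.0906]
tool-axes shift mm [ 0.2101 -5.0325 -0.033 ] turn deg [-0.0074  0.0073 -0.0666]
```

View pics/side7.png

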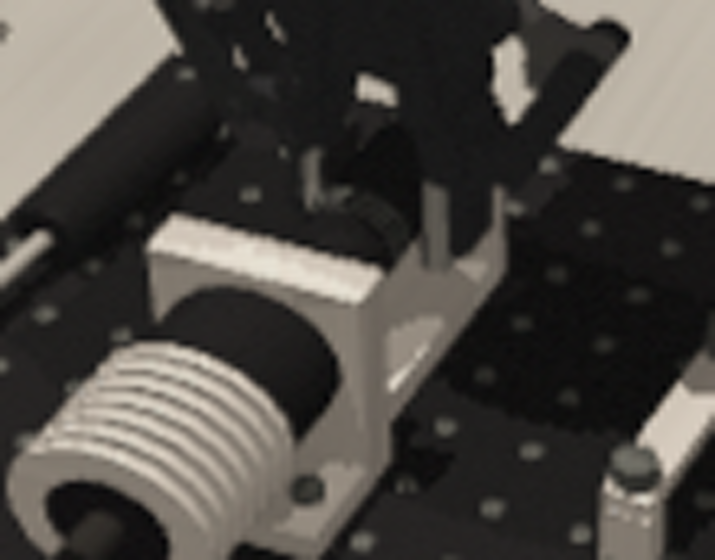

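```bash
python3 -m handwheel '[[0.02,[0,0.0008,0],[0,0,0]],[0.02,[0.0007,0,0],[0,0,0]],[0.02,[0,0,0],[0,0,0]],[0.02,[0,0,0],[0,0,0]]]'
```

```text
t: 11.35
tool_pos: [0.5055, 0.0048, 0.0385]
tool_rot: [1.244, 1.186, -1.244]
contact_force: [-0.8, 0.9, 2.8]
opening: 0.0282
```

```bash
python3 -m handwheel '[[0.02,[0.0006,0,0],[0,0,0]],[0.02,[0,0,0],[0,0,0]],[0.02,[0,0,0],[0,0,0]]]'
python3 - <<'E'
from h import *
to([.5055,0.005,.0385],down(1.5235-np.pi/2))
E
```

```text
t: 11.6
tool_pos: [0.5056, 0.0048, 0.0384]
tool_rot: [1.244, 1.186, -1.244]
contact_force: [-2.7, 1.2, 6.3]
opening: 0.0284
pos [0.5056 0.0048 0.0384] t 11.6 F [-2.684   1.1783  6.3311] T [ 0.0125  0.3517 -0.0447] open 0.02836499920341135 q [-0.1377 -0.0256  2.0365  0.0001  1.1305 -0.0903]
tool-axes shift mm [-0.1407 -0.1207 -0.1448] turn deg [-0.0081 -0.004  -0.0153]
```

```bash
python3 -m handwheel '[[0.02,[-0.0012,-0.0003,0],[0,0,0]],[0.02,[0,0,0],[0,0,0]],[0.02,[0,0,-0.0015],[0,0,0]],[0.02,[0,0,-0.002],[0,0,0]],[0.02,[0,0,-0.002],[0,0,0]],[0.02,[0,0,-0.001],[0,0,0]],[0.02,[0,0,0],[0,0,0]],[0.02,[0,0,0],[0,0,0]]]'
python3 -m handwheel '[[0.02,[0,0,-0.0015],[0,0,0]],[0.02,[0,0,-0.0015],[0,0,0]],[0.02,[0,0,-0.001],[0,0,0]],[0.02,[0,0,0],[0,0,0]],[0.02,[0,0,0],[0,0,0]]]'
python3 - <<'E'
from h import *
to([.5055,0.0208,.0385],down(1.5235-np.pi/2))
E
```

```text
t: 12.27
tool_pos: [0.5056, 0.0113, 0.0389]
tool_rot: [1.244, 1.186, -1.244]
contact_force: [2.5, -1.9, 0.3]
opening: 0.0285
t: 12.68
tool_pos: [0.5057, 0.0154, 0.0389]
tool_rot: [1.244, 1.186, -1.244]
contact_force: [2.0, -2.4, 1.7]
opening: 0.0285
pos [0.5057 0.0154 0.0389] t 12.6833 F [ 2.0157 -2.4083  1.7196] T [-0.3994 -0.3878  0.1211] open 0.028523335571678684 q [-0.1169 -0.0259  2.0357  0.0002  1.1313 -0.0695]
tool-axes shift mm [ 0.4061 -0.4841 -5.3863] turn deg [-0.0073 -0.0093 -0.0312]
```

```bash
python3 -m handwheel '[[0.02,[-0.0003,0.0003,0],[0,0,0]],[0.02,[0,0,-0.0012],[0,0,0]],[0.02,[0,0,-0.0012],[0,0,0]],[0.02,[0,0,-0.0006],[0,0,0]],[0.02,[0,0,0],[0,0,0]],[0.02,[0,0,0],[0,0,0]]]'
python3 -m handwheel '[[0.02,[0,0,-0.001],[0,0,0]],[0.02,[0,0,0],[0,0,0]],[0.02,[0,0,0],[0,0,0]]]'
```

```text
t: 13.18
tool_pos: [0.5058, 0.0185, 0.0389]
tool_rot: [1.244, 1.187, -1.244]
contact_force: [1.9, -2.4, 1.6]
opening: 0.0286
t: 13.43
tool_pos: [0.5059, 0.0194, 0.0389]
tool_rot: [1.244, 1.187, -1.244]
contact_force: [2.9, -1.7, 1.9]
opening: 0.0287
```

```bash
python3 -m handwheel '[[0.02,[0,0.0004,-0.001],[0,0,0]],[0.02,[0,0,0],[0,0,0]],[0.02,[0,0,0],[0,0,0]]]'
python3 - <<'E'
from h import *
to([.5055,0.0208,.0385],down(1.5235-np.pi/2))
im=ctrl.get_image("side"); cv2.imwrite(f"pics/side8.png",cv2.resize(im[270:370,220:330,::-1],None,fx=6.5,fy=5.6,interpolation=2))
E
```

```text
t: 13.68
tool_pos: [0.506, 0.0203, 0.0389]
tool_rot: [1.243, 1.187, -1.245]
contact_force: [-0.1, -2.0, 2.0]
opening: 0.0283
pos [0.506  0.0203 0.0389] t 13.6833 F [-0.0597 -1.9927  2.0099] T [-0.4504  0.0349  0.1331] open 0.02825939581925662 q [-0.1069 -0.0236  2.0335 -0.0001  1.1327 -0.0596]
tool-axes shift mm [ 0.3624 -0.5682 -0.4966] turn deg [0.005  0.0041 0.0599]
```

View pics/side8.png

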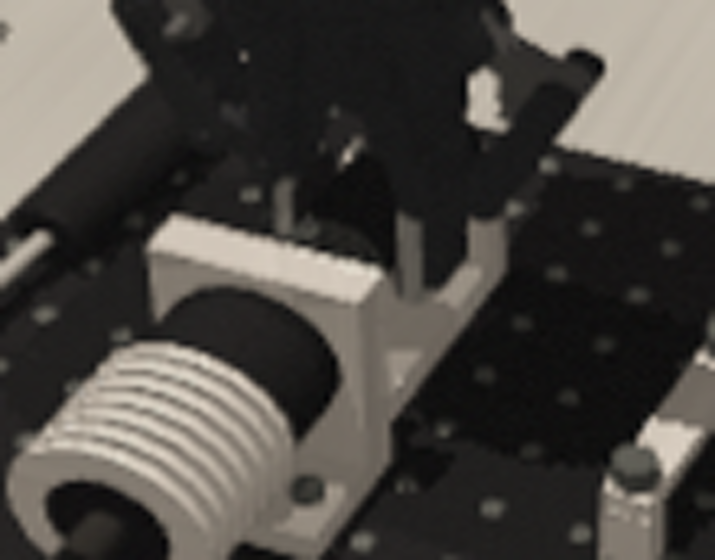

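Nose is evidently inside the hole (advanced about 15 mm with no jam). I continue to the shoulder contact.

```bash
python3 -m handwheel '[[0.02,[0,0,-0.0008],[0,0,0]],[0.02,[0,0,0],[0,0,0]],[0.02,[0,0,0],[0,0,0]]]'
python3 -m handwheel '[[0.02,[0,0,-0.0008],[0,0,0]],[0.02,[0,0,0],[0,0,0]],[0.02,[0,0,0],[0,0,0]]]'
```

```text
t: 13.98
tool_pos: [0.5061, 0.021, 0.0388]
tool_rot: [1.243, 1.187, -1.245]
contact_force: [-0.9, -3.3, 2.2]
opening: 0.0286
t: 14.23
tool_pos: [0.5062, 0.0217, 0.0389]
tool_rot: [1.243, 1.187, -1.245]
contact_force: [-1.4, -4.5, 2.7]
opening: 0.0281
```

```bash
python3 -m handwheel '[[0.02,[0,0,-0.0008],[0,0,0]],[0.02,[0,0,0],[0,0,0]],[0.02,[0,0,0],[0,0,0]]]'
python3 -m handwheel '[[0.02,[0,0,-0.0008],[0,0,0]],[0.02,[0,0,0],[0,0,0]],[0.02,[0,0,0],[0,0,0]]]'
python3 - <<'E'
from h import *
to([.5055,0.0208,.0385],down(1.5235-np.pi/2))
E
```

```text
t: 14.48
tool_pos: [0.5062, 0.0217, 0.0388]
tool_rot: [1.242, 1.186, -1.245]
contact_force: [-1.4, -7.7, 2.5]
opening: 0.0283
t: 14.73
tool_pos: [0.5062, 0.0217, 0.0388]
tool_rot: [1.24, 1.185, -1.246]
contact_force: [-1.9, -10.9, 1.7]
opening: 0.0286
pos [0.5062 0.0217 0.0388] t 14.7333 F [ -1.8728 -10.8706   1.7478] T [-1.5951  0.3142  0.176 ] open 0.02863150462438273 q [-0.102  -0.0229  2.0329 -0.0043  1.1322 -0.0532]
tool-axes shift mm [ 0.3332 -0.6817  0.9196] turn deg [0.0214 0.2221 0.0493]
```

```bash
python3 -m handwheel '[[0.02,[0.0006,-0.0002,0.0006],[0,0,0]],[0.02,[0.0005,0,0],[0,0,0]],[0.02,[0,0,0],[0,0,0]],[0.02,[0,0,0],[0,0,0]]]'
python3 -m handwheel '[[0.02,[0.0006,0,0],[0,0,0]],[0.02,[0,0,0],[0,0,0]],[0.02,[0,0,0],[0,0,0]]]'
python3 - <<'E'
from h import *
to([.5055,0.0208,.0385],down(1.5235-np.pi/2))
E
```

```text
t: 15.07
tool_pos: [0.5063, 0.0217, 0.0387]
tool_rot: [1.241, 1.185, -1.246]
contact_force: [-3.6, -7.9, 8.1]
opening: 0.0287
t: 15.32
tool_pos: [0.5063, 0.0217, 0.0387]
tool_rot: [1.241, 1.186, -1.246]
contact_force: [-6.9, -9.1, 11.5]
opening: 0.0285
pos [0.5063 0.0217 0.0387] t 15.3167 F [-6.9232 -9.0759 11.4706] T [-1.1873  1.0014  0.1668] open 0.028501293518372932 q [-0.1026 -0.0223  2.0326 -0.0029  1.1323 -0.0545]
tool-axes shift mm [ 0.1681 -0.7673  0.9293] turn deg [0.0212 0.1485 0.0673]
```

```bash
python3 -m handwheel '[[0.02,[0,-0.0006,0],[0,0,0]],[0.02,[0,-0.0006,0.0003],[0,0,0]],[0.02,[0.0005,0,0],[0,0,0]],[0.02,[0,0,0],[0,0,0]],[0.02,[0,0,0],[0,0,0]]]'
python3 - <<'E'
from h import *
to([.5055,0.0208,.0385],down(1.5235-np.pi/2))
E
```

```text
t: 15.73
tool_pos: [0.5063, 0.0217, 0.0387]
tool_rot: [1.243, 1.184, -1.243]
contact_force: [-4.0, -6.9, 11.0]
opening: 0.0283
pos [0.5063 0.0217 0.0387] t 15.7333 F [-3.9752 -6.9267 11.0207] T [-1.0327  0.5137  0.2098] open 0.028289101064788845 q [-0.1032 -0.0244  2.0347 -0.002   1.1292 -0.0553]
tool-axes shift mm [ 0.1612 -0.7697  0.9133] turn deg [ 0.0123  0.1081 -0.1124]
```

```bash
python3 -m handwheel '[[0.02,[0,-0.0005,0],[-0.3,0,0]],[0.02,[0.0004,0,0],[0,0,0]],[0.02,[0,0,0],[0,0,0]],[0.02,[0,0,0],[0,0,0]]]'
python3 - <<'E'
from h import *
to([.5055,0.0208,.0385],down(1.5235-np.pi/2))
E
```

```text
t: 16.07
tool_pos: [0.5063, 0.0217, 0.0386]
tool_rot: [1.241, 1.185, -1.239]
contact_force: [-3.0, -6.8, 10.1]
opening: 0.0283
pos [0.5063 0.0217 0.0386] t 16.0667 F [-3.0043 -6.8078 10.0617] T [-1.0226  0.3583 -0.0021] open 0.02832536229411241 q [-0.1032 -0.0251  2.0355 -0.0017  1.128  -0.06  ]
tool-axes shift mm [ 0.1466 -0.7963  0.9443] turn deg [ 0.2759  0.0979 -0.1805]
```

```bash
python3 -m handwheel '[[0.02,[0.0004,-0.0004,0],[0,0,0]],[0.02,[0.0006,0,0],[0,0,0]],[0.02,[0,0,0],[0,0,0]],[0.02,[0,0,0],[0,0,0]]]'
python3 - <<'E'
from h import *
to([.5055,0.0208,.0385],down(1.5235-np.pi/2))
E
```

```text
t: 16.4
tool_pos: [0.5064, 0.0217, 0.0386]
tool_rot: [1.241, 1.185, -1.239]
contact_force: [-4.2, -6.2, 15.4]
opening: 0.0283
pos [0.5064 0.0217 0.0386] t 16.4 F [-4.2269 -6.184  15.3572] T [-0.9675  0.7731  0.0167] open 0.02833272122079418 q [-0.1032 -0.0253  2.0357 -0.0017  1.1275 -0.06  ]
tool-axes shift mm [ 0.0735 -0.8156  0.9488] turn deg [ 0.2759  0.0996 -0.2053]
```

```bash
python3 -m handwheel '[[0.02,[0,-0.0006,0],[0,0,0]],[0.02,[0,0,0],[0,0,0]],[0.02,[0,0,0],[0,0,0]],[0.02,[0,0,0],[0,0,0]],[0.02,[0,0,0],[0,0,0]]]'
python3 - <<'E'
from h import *
to([.5055,0.0208,.0385],down(1.5235-np.pi/2))
for n in("side","top"): cv2.imwrite(f"pics/{n}9.png",ctrl.get_image(n)[:,:,::-1])
im=ctrl.get_image("side"); cv2.imwrite(f"pics/side9c.png",cv2.resize(im[270:370,220:330,::-1],None,fx=6.5,fy=5.6,interpolation=2))
to([.5055,0.0208,.0385],down(1.5235-np.pi/2))
E
```

```text
t: 16.82
tool_pos: [0.5064, 0.0217, 0.0386]
tool_rot: [1.242, 1.184, -1.237]
contact_force: [-3.4, -6.3, 12.7]
opening: 0.0285
pos [0.5064 0.0217 0.0386] t 16.8167 F [-3.4034 -6.3458 12.6665] T [-1.013   0.3905  0.0365] open 0.02850028078411794 q [-0.1033 -0.0265  2.0368 -0.0015  1.1258 -0.0601]
tool-axes shift mm [ 0.1326 -0.843   0.9428] turn deg [ 0.2694  0.0954 -0.3078]
pos [0.5063 0.0217 0.0386] t 16.9667 F [-1.6632 -7.2878 14.2278] T [-0.9939  0.3937 -0.0258] open 0.028798658149841002 q [-0.1034 -0.0265  2.0369 -0.0015  1.1258 -0.0601]
tool-axes shift mm [ 0.0872 -0.8049  0.9435] turn deg [ 0.2683  0.0933 -0.3037]
```

View pics/side9c.png

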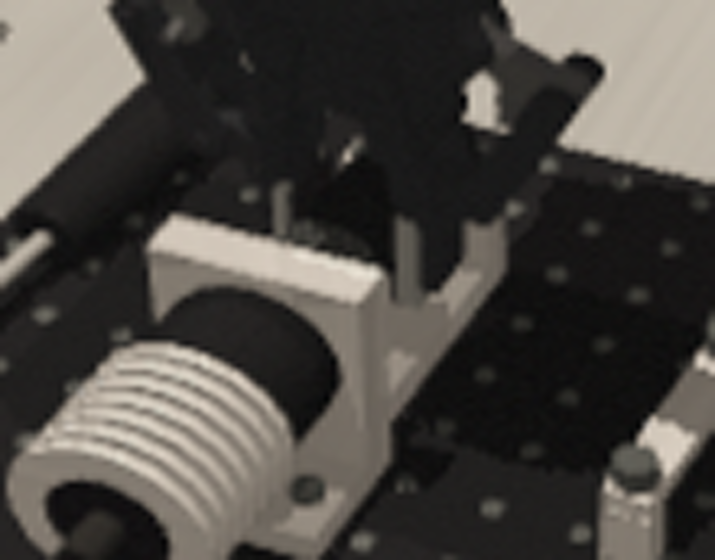

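View pics/side9.png

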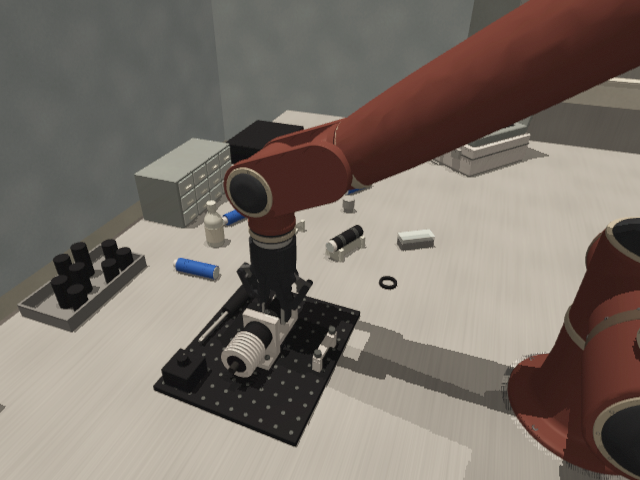

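View pics/top9.png

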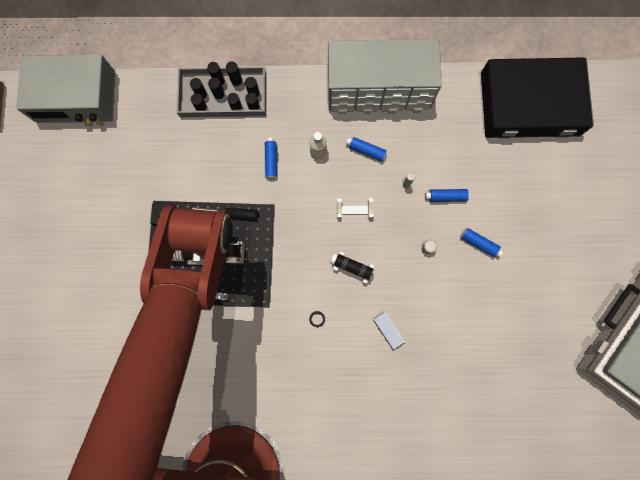

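```bash
python3 - <<'E'
from h import *
print(ctrl.get_obs()['contact_force'],ctrl.finish_job())
E
```

```text
the job is handed in; nothing more can be done
[-1.6632 -7.2878 14.2278] None
```

I took the slim-nosed barrel, which was on the farther rest. I lowered it into the V until both faces carried it, slid it forward so the nose went into the hole, and stopped when the shoulder hit the plate. I then pressed it down and handed the job in at about 17 s, still gripping at 60 N.

**Last readings:**
- **Downward press:** the wrist read 12.7 to 14.2 N upward. With the barrel's weight of about 1.6 N added, the load on the V is about 15 N.
- **Shoulder:** about 7 N of push along the axis. Forward motion stopped at y = 0.0217, within 1 mm of my estimate of 0.0208 for the home position.
- **Sideways and twist:** 2 to 3 N sideways and almost no twist about the vertical. The pressure sits near the middle of the barrel, which fits both saddles and both faces carrying load.

**What went wrong:** on the way down, a finger brushed the rear saddle at about 5 N. I moved it forward 6 mm and carried on.

**What I could not confirm:** the plate and fingers hide the shoulder contact from both cameras. That it is home rests on the contact force and the position. In the last pictures nothing in view looked moved. The arm hid part of the breadboard from above, and I did not measure the loose parts again.

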